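# Nest the heat sink and hold the cam clamp at full lift

### The job

Put the loose finned heat sink back, base down, into its own nest in the cam clamping fixture - the shorter of the two nests, the one that matches its length - and let go of it. Then swing the fixture's spring-return cam lever round to the highest point of the cam, where the lever stands over the raised rib on the base plate and the clamp bar presses hardest on the heat sink, and finish while still holding the lever there by its knob so that I can fit the locking pin. Leave the other things on the bench where they are.

Things in the scene. Friction and masses are not known exactly. Their poses are not given: they have to be found in the camera images.
- heat_sink: Finned grey heat sink, 25 (x) x 40 (y) x 22 (z) mm, about 55 g, loose on the bench, standing on its 4 mm thick base with thin plate fins upwards. Origin: centre of its underside; y along its 40 mm length. The two outermost fins are flat end faces 40 mm apart (pinch it along its y, across these). A half turn about z makes no difference.
- cam_fixture: Clamping fixture, fixed to the bench: aluminium base plate 207 (x) x 180 (y) x 12 mm. Origin at bench height, 41.5 mm to +x of the plate's middle. Two nests side by side at its +x end, pockets centred at x = +30 mm, y = +39 and -39 mm (which nest is on which side changes); cam lever at the -x end, clamp bar between.
- bar_face (a point): Middle of the clamp bar's face towards the nests. The steel bar is 150 mm long (fixture's y) and stands 21 to 34 mm over the bench. At rest this face is at x = +11 mm in the fixture's frame; the cam drives the bar to +x by 16 mm at most, pressing the heat sink on to its back stop through springs (about 5 N at the highest lift)
- short_nest: The heat sink's own nest: insert 40 (x) x 74 (y) mm on the base plate, with axes parallel to the fixture's. Pocket 30 (x) x 46 (y) mm inside, floor 3 mm thick, surrounded by lips 4 mm high over the floor, open at the top; at the +x side a back stop 28 mm wide rises 18 mm over the floor. Origin: centre of the underside.
- short_nest_seat (a point): Middle of the short nest's pocket on its floor, 15 mm over the bench; x and y as the nest's. The heat sink belongs here, its y along this y, its underside on the floor; its pocket leaves 3 mm of play all round, and the clamp then moves it up to 3 mm or so to +x.
- long_nest_seat (a point): The same point of the other nest, whose pocket is 30 x 64 mm (for a longer heat sink; stays empty).
- cam_lever (a joint): Angle of the cam lever about its upright axis, rad: 0 = at rest on its stop, along the fixture's +y; grows counter-clockwise seen from above; 1.571 (quarter turn) = highest lift, along the fixture's -x, over the rib; beyond that the lift falls again, to the stop at 2.4. A spring always drives it back to 0 (about 5 N at the knob at the highest lift, plus cam friction while turning).
- lever_knob (a point): Middle of the lever's upright cylindrical black knob, 16 mm in diameter and 42 mm tall (43 to 85 mm over the bench; this point 64 mm), 80 mm from the pivot. The lever's flat bar, 13 mm wide, lies below it at 34 to 41 mm. The knob does not spin on the lever.
- cam_pivot (a point): Point on the upright axis of the cam lever, on the base plate's top, 12 mm over the bench.
- peak_mark (a point): Point on the raised steel rib (56 mm long, 6 wide, 3 high, on the plate, running out from the pivot to -x); straight below the knob when the cam is at its highest lift.
- transformer: Small transformer, 52x42x36 mm, bystander, loose. Origin: centre of underside.
- solder_reel: Spool of solder wire, 52 mm across, 38 tall, bystander, loose. Origin: centre of underside.
- tip_tinner: Small screw-lid jar, 30 mm across, 22 tall, bystander, loose. Origin: centre of underside.

How it is judged:
On the way:
1. the heat sink stands in its own nest, let go, before the lever is turned (x of heat_sink in the frame of short_nest_seat between -0.0055 and 0.0055 m and y of heat_sink in the frame of short_nest_seat between -0.0055 and 0.0055 m and z of heat_sink in the frame of short_nest_seat between -0.003 and 0.003 m and angle between heat_sink's own z axis and vertical below 0.1 rad and angle between the y axis of heat_sink and the y axis of short_nest, either way round below 0.2 rad and contact force between heat_sink and the fingers below 0.1 N and value of joint cam_lever below 0.4 rad), for 0.2 s.
At the end, for the whole second after the job is handed in: Heat sink flat in the short nest (5.5 mm of its middle, 3 mm in height, 0.2 rad), not touched by the fingers, pressed by the clamp bar with over 2.5 N; cam lever still, within 0.14 rad of its highest lift (1.571), fingers holding it there (over 1 N) (x of heat_sink in the frame of short_nest_seat between -0.0055 and 0.0055 m and y of heat_sink in the frame of short_nest_seat between -0.0055 and 0.0055 m and z of heat_sink in the frame of short_nest_seat between -0.003 and 0.003 m and angle between heat_sink's own z axis and vertical below 0.1 rad and angle between the y axis of heat_sink and the y axis of short_nest, either way round below 0.2 rad and value of joint cam_lever between 1.431 and 1.711 rad and velocity of joint cam_lever between -0.1 and 0.1 rad/s and contact force between clamp_bar and heat_sink above 2.5 N and contact force between heat_sink and the fingers below 0.1 N and contact force between cam_lever and the fingers above 1 N); the arm keeps its last pose, push and grip.
It fails at once if a bystander (transformer, solder reel, small jar) is shifted by more than 30 mm (distance of any of transformer, solder_reel, tip_tinner from where it was at the start of the episode above 0.03 m).
It also fails if it takes over 48 s, if anything falls off the work surface, if the arm or the gripper's body presses on something with over 40 N, if the wrist force passes 120 N, or if a joint passes its speed limit or range.

### The arm

A 6-joint arm with a two-finger parallel gripper is mounted at the origin on a cart in front of the work surface, level with it; the furniture and walls round the work are solid. World frame = base frame: x ahead of the robot, y to its left, z up, the work surface at z = 0. Lengths are in m, angles in rad, forces in N, time in s.
With the tool pointing down it reaches from about 0.25 to 0.725 m from the base axis. Payload 4 kg.
Tool frame: the origin (TCP) lies midway between the tips of the shut fingers; the grasp point (between the pads) lies bot.tcp_to_grasp behind it (bot.tcp_to_grasp is the distance from the TCP to the grasp point, in m); z points along the fingers, y is the line along which they close (so a half turn about z gives the same grasp; the last joint's range is limited). The gripper opens to 85 mm and grips with 20 to 120 N. Pads are 22 mm wide; open, the fingers measure 114 mm over their backs; the gripper's body (76 mm by 85 mm) begins 54 mm behind the grasp point. The pads swing forward as they close: fully open they stand 13 mm farther back than shut.
Start: joints at [-1.157, 0.241, 0.005, 1.335, 0, 1.571], TCP at [0.201, -0.458, 0.231] pointing down, gripper open.
Joint ranges: [-2.72, 2.72], [-1.05, 1.87], [-1.09, 1.28], [-1.99, 2.15], [-1.42, 1.44], [-3.14, 3.14]. Speed limits (rad/s): [2.79, 2.79, 3.14, 3.14, 3.14, 3.14].

### API

Orientations are given as a unit quaternion [x, y, z, w].
In Python, from workcell import readout, camera, bot gives the robot as it stands. The module is installed in compiled form; this text tells all that it offers.
- The arm moves only by the tool jog_arm, never from a script. Its argument "motion" is a list of rows, each an object of numbers: "x", "y", "z": the shift along the tool's x, y, z in mm; "spin": the turn about the tool's z in degrees; "fingers": the closure, from -1 (fully open) to 1 (shut). A call has 1 to 8 rows; each row is the pose to reach, as a shift and turn from the pose commanded when the call began, along the tool's axes at that moment; what a row does not reach only later rows make up. A row lasts 1/8 s, in which the tool goes at most 62.5 mm and 10.7 degrees, less where a joint would pass 70% of its speed; a pose out of reach is approached as far as the arm can. A call with a gripper value outside its range is refused whole. The fingers move at their own pace and stop on an object; the grip force is fixed at half the most. Time passes only in rows, so rows that repeat a pose let the fingers close. It gives the time, the measured TCP pose, the force, the opening and the grip force at its end, in the units of the state.
- readout.get_obs(): the state, without advancing time (a new reading comes with each control period).
- camera(name): name is "scene" or "side" or "wrist"; returns a dict with "pixels" (384x512x3 uint8, red, green, blue), "K" (3x3 intrinsics, pixels), "dist" ([k1, k2, p1, p2, k3] as OpenCV has them; the pictures are not rectified), "rvec" (rotation vector, rad) and "tvec" (3), from world to camera coordinates, as OpenCV has them. Camera axes: x right, y down, z forward; pixel columns grow to the right and rows downward; lengths in m; the calibration is good to about 2 mm. A picture is of the moment at which its call begins. There is no depth.
- bot.job_done(): hands the job in; it is judged then, once.
The state is a dict: "clock": time; "joint_pos": joint angles; "joint_vel": joint speeds; "tau": joint torques, N m; "eef_pos": TCP position; "tool_rot": TCP orientation; "ft_force": force on the tool from outside, world axes, zero at the start; "ft_torque": the same for the moment, N m; "grip_width": finger opening in m; "grasp_force": force on a finger pad.
Only numpy, scipy, OpenCV 4.12 (cv2) and the standard library are available. Lean on these libraries where they do the work, as an engineer would, in place of code of your own. Each camera call takes 0.05 s, during which the arm holds its last target. There are 200 camera calls.

## Working session

There is one attempt and no reset: what is moved stays moved. The work goes in short steps, Python scripts to look and compute and a tool call to move; the robot and the scene stay as the last step left them, time stands still between calls to the robot, and variables do not carry over. Pictures are saved under pics/ and viewed, at most 10 in all, crops included, and the job is handed in when it is done.

Besides the shell and the picture viewer there is one more tool, called after "Call:" as a command line: name --argument value ..., lists and objects as JSON in quotes. jog_arm: Moves the arm, as the interface text tells. Its arguments: {"type":"object","properties":{"motion":{"type":"array"}},"required":["motion"]}

```bash
mkdir -p pics
cat > h.py <<'E'
import numpy as np, cv2
from workcell import readout, camera, bot
def snap(n,f):
    c=camera(n); np.savez(f'pics/{f}.npz',**{k:np.array(v) for k,v in c.items()})
    cv2.imwrite(f'pics/{f}.png',cv2.cvtColor(c['pixels'],cv2.COLOR_RGB2BGR)); return c
def load(f): return dict(np.load(f'pics/{f}.npz'))
def ray(c,uv):
    p=cv2.undistortPoints(np.array(uv,float).reshape(-1,1,2),c['K'],c['dist']).reshape(-1,2)
    R=cv2.Rodrigues(c['rvec'])[0]; d=np.c_[p,np.ones(len(p))]@R; o=-R.T@c['tvec'].ravel(); return o,d
def onz(c,uv,z):
    o,d=ray(c,uv); return o+d*((z-o[2])/d[:,2])[:,None]
def proj(c,P): return cv2.projectPoints(np.array(P,float).reshape(-1,1,3),c['rvec'],c['tvec'],c['K'],c['dist'])[0].reshape(-1,2)
E
python3 - <<'E'
from h import *
a=snap('scene','s0')['pixels'];b=snap('side','d0')['pixels']
o=readout.get_obs();print(o['clock'],o['eef_pos'],o['tool_rot'],o['grip_width'],bot.tcp_to_grasp)
for f in('s0','d0'):
    c=load(f);print((-cv2.Rodrigues(c['rvec'])[0].T@c['tvec'].ravel()).round(3))
    cv2.imwrite(f'pics/{f}b.png',cv2.resize(cv2.imread(f'pics/{f}.png'),(800,600),interpolation=cv2.INTER_CUBIC))
E
```

```text
0.1 [ 0.20081664 -0.45727     0.23048663] [ 9.78669518e-01  2.05438649e-01 -1.98133145e-04 -9.46724150e-04] 0.0850082778722847 0.0187
[0.233 0.762 0.687]
[ 0.132 -0.411  0.498]
```

View pics/s0b.png

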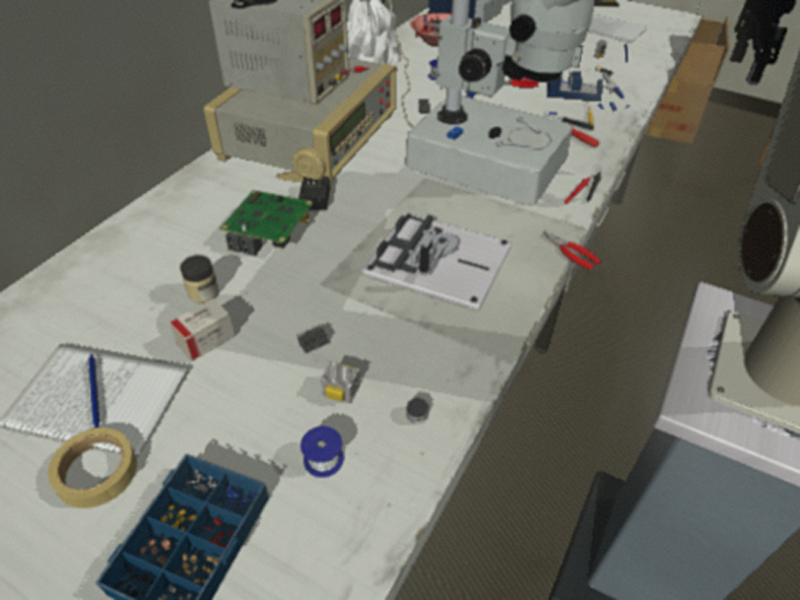

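View pics/d0b.png

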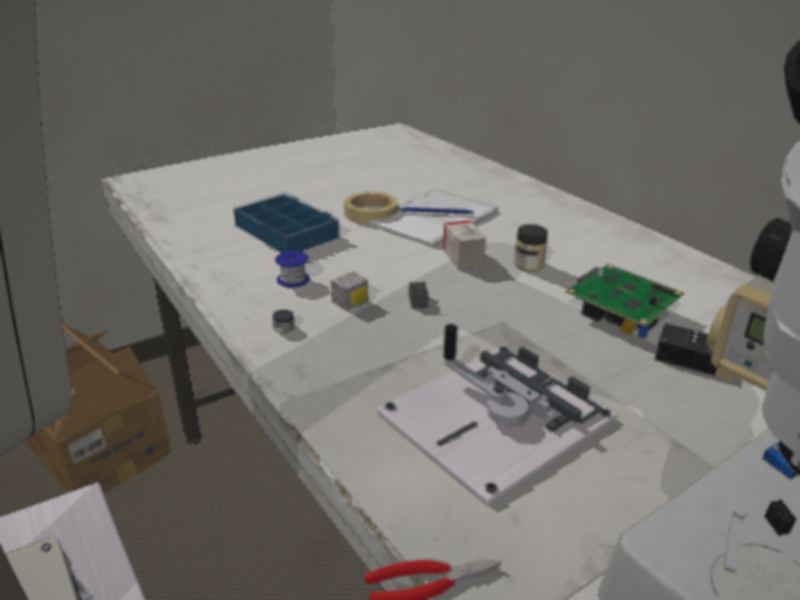

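The scene view shows the heat sink at about (314,337) and the fixture at about (440,255). In the side view (800-wide scale) the heat sink is at (419,294), the knob top at (451,327) and the plate corners at (380,412), (497,500) and (615,420). I'll zoom in on these.

Run:
```python
from h import *
c=load('d0'); s=load('s0')
a=cv2.imread('pics/d0.png')[180:325,235:400]; b=cv2.imread('pics/s0.png')[130:265,180:330]
A=cv2.resize(a,None,fx=4,fy=4,interpolation=cv2.INTER_CUBIC)
cv2.imwrite('pics/cropA.png',A); cv2.imwrite('pics/cropB.png',cv2.resize(b,None,fx=4,fy=4,interpolation=cv2.INTER_CUBIC))
k=512/800
print('plate',onz(c,np.array([[380,412],[497,500],[615,420]])*k,.012).round(3))
print('knob',onz(c,np.array([[451,327]])*k,.085).round(3))
print('rib',onz(c,np.array([[439,444],[476,424]])*k,.015).round(3))
print('hs',onz(c,np.array([[419,294]])*k,.011).round(3),onz(s,np.array([[314,337]])*k,.011).round(3))
```

```text
plate [[ 0.448  0.089  0.012]
 [ 0.471 -0.085  0.012]
 [ 0.659 -0.068  0.012]]
knob [[0.549 0.097 0.085]]
rib [[0.47  0.008 0.015]
 [0.522 0.011 0.015]]
hs [[0.64  0.285 0.011]] [[0.636 0.279 0.011]]
```

View pics/cropA.png

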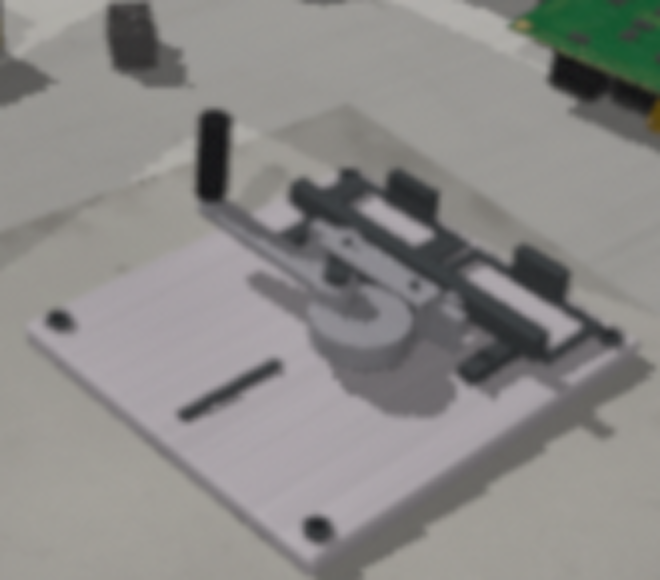

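View pics/cropB.png

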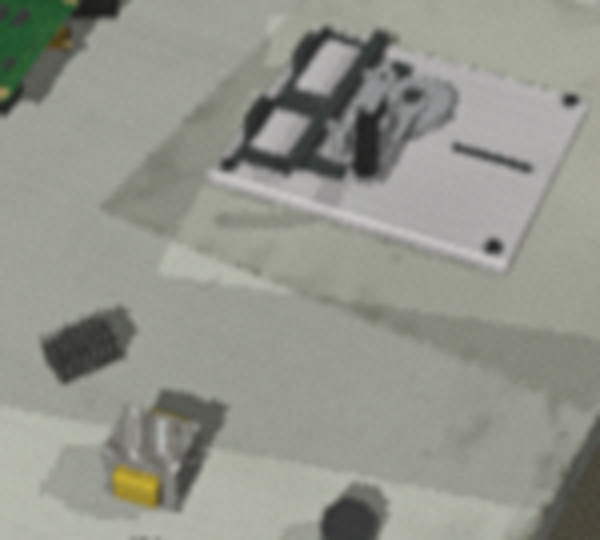

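The crops show the short nest on the fixture's +y side: crop A (410,220), crop B (280,130), next to the knob. The heat sink is dark and clear of the fixture. Next I'll work out the fixture pose and where the wrist camera is mounted.

```bash
cat >> h.py <<'E'
from scipy.spatial.transform import Rotation as Rn
def totool(d,o=None):
    o=o or readout.get_obs(); return Rn.from_quat(o['tool_rot']).inv().apply(d)*1000
E
python3 - <<'E'
from h import *
c=load('d0'); s=load('s0')
A=lambda u:np.array(u)/4+[235,180]
B=lambda u:np.array(u)/4+[180,130]
print('d plate',onz(c,A([[28,332],[313,572],[635,345]]),.012).round(3))
print('s plate',onz(s,B([[208,176],[504,268],[588,100]]),.012).round(3))
print('s rib',onz(s,B([[532,168],[453,147]]),.015).round(3),'d rib',onz(c,A([[183,414],[279,366]]),.015).round(3))
print('short nest floor', onz(s,B([[281,131]]),.015).round(3),onz(c,A([[397,221]]),.015).round(3))
print('hs s',onz(s,B([[42,345],[62,382],[133,338],[118,308]]),.02).round(3))
k=.64
print('scope base s',onz(s,np.array([[407,160],[530,200],[570,150]])*k,.0).round(3))
w=snap('wrist','w0');R=cv2.Rodrigues(w['rvec'])[0];o=readout.get_obs();T=Rn.from_quat(o['tool_rot'])
print('cam in tool',T.inv().apply(-R.T@w['tvec'].ravel()-o['eef_pos']).round(3),(T.inv().as_matrix()@R.T).round(2).tolist(),w['K'][0,0])
E
```

```text
d plate [[ 0.447  0.091  0.012]
 [ 0.461 -0.085  0.012]
 [ 0.665 -0.064  0.012]]
s plate [[ 0.649  0.119  0.012]
 [ 0.447  0.101  0.012]
 [ 0.463 -0.079  0.012]]
s rib [[0.468 0.01  0.015]
 [0.522 0.017 0.015]] d rib [[0.47  0.009 0.015]
 [0.522 0.011 0.015]]
short nest floor [[0.628 0.059 0.015]] [[0.637 0.062 0.015]]
hs s [[0.65  0.299 0.02 ]
 [0.624 0.316 0.02 ]
 [0.608 0.268 0.02 ]
 [0.629 0.253 0.02 ]]
scope base s [[ 0.761 -0.244  0.   ]
 [ 0.483 -0.236  0.   ]
 [ 0.473 -0.462  0.   ]]
cam in tool [ 0.075 -0.001 -0.142] [[-0.0, -0.96, -0.29], [1.0, -0.0, -0.0], [0.0, -0.29, 0.96]] 343.28577565009107
```

Call:
jog_arm --motion '[{"x": 344,"y": -253,"z": 20},{"x": 344,"y": -253,"z": 20},{"x": 344,"y": -253,"z": 20},{"x": 344,"y": -253,"z": 20},{"x": 344,"y": -253,"z": 20},{"x": 344,"y": -253,"z": 20},{"x": 344,"y": -253,"z": 20},{"x": 344,"y": -253,"z": 20}]'

```text
validation failed for argument at $.mo...
```

```bash
python3 -c "
from h import *
o=readout.get_obs();print(o['clock'],o['joint_pos'],o['eef_pos'],o['tool_rot'],o['ft_force']);print(totool(np.array([.628,.284,.19])-o['eef_pos']))"
```

```text
0.15 [-1.15702459e+00  2.41239167e-01  4.04932678e-03  1.33518064e+00
 -2.08793805e-06  1.57077051e+00] [ 0.20084577 -0.45738107  0.2306238 ] [ 9.78672388e-01  2.05425745e-01 -1.62688040e-04 -7.70081878e-04] [-0.50926113  0.01331407 -0.34393458]
[ 689.20406162 -506.99015415   41.42052218]
```

Call:
jog_arm --motion '[{"x": 344,"y": -253,"z": 20,"spin": 0,"fingers": -1},{"x": 344,"y": -253,"z": 20,"spin": 0,"fingers": -1},{"x": 344,"y": -253,"z": 20,"spin": 0,"fingers": -1},{"x": 344,"y": -253,"z": 20,"spin": 0,"fingers": -1},{"x": 344,"y": -253,"z": 20,"spin": 0,"fingers": -1},{"x": 344,"y": -253,"z": 20,"spin": 0,"fingers": -1},{"x": 344,"y": -253,"z": 20,"spin": 0,"fingers": -1},{"x": 344,"y": -253,"z": 20,"spin": 0,"fingers": -1}]'

```text
clock: 1.15
eef_pos: [0.4153, -0.0849, 0.2108]
tool_rot: [0.978, 0.209, -0.0, -0.0]
ft_force: [-0.8, -1.2, -1.0]
grip_width: 0.0852
grasp_force: 0.0
```

Call:
jog_arm --motion '[{"x": 344,"y": -253,"z": 20,"spin": 22,"fingers": -1},{"x": 344,"y": -253,"z": 20,"spin": 22,"fingers": -1},{"x": 344,"y": -253,"z": 20,"spin": 45,"fingers": -1},{"x": 344,"y": -253,"z": 20,"spin": 45,"fingers": -1},{"x": 344,"y": -253,"z": 20,"spin": 45,"fingers": -1},{"x": 344,"y": -253,"z": 20,"spin": 45,"fingers": -1},{"x": 344,"y": -253,"z": 20,"spin": 45,"fingers": -1},{"x": 344,"y": -253,"z": 20,"spin": 45,"fingers": -1}]'

```text
clock: 2.15
eef_pos: [0.522, -0.1147, 0.1958]
tool_rot: [0.992, -0.125, 0.002, -0.032]
ft_force: [0.4, -0.8, 0.3]
grip_width: 0.0857
grasp_force: 0.0
```

```bash
python3 -c "
from h import *
w=snap('wrist','w1')
o=readout.get_obs();print(o['clock'],o['joint_pos'],o['eef_pos'],o['tool_rot'],o['ft_force'])
print(proj(w,[.628,.284,.02]))
"
```

```text
2.2 [-0.2547052   0.32891536  0.03035402  1.27672306  0.06284989  3.14034806] [ 0.52154297 -0.11609102  0.19577664] [ 0.99147929 -0.12639857  0.00178538 -0.03144901] [-1.21755361 -1.37337041  0.73638386]
[[-94.31014334 165.37041805]]
```

View pics/w1.png

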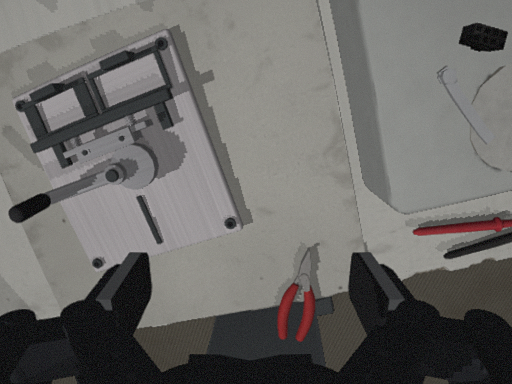

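The wrist view from here shows the fixture: plate corners near (15,95), (172,30), (242,227) and (95,270), the short nest floor near (65,105), the knob at (30,208) and the rib from (138,195) to (160,242). Joint 6 is at its limit, so I'll use the half-turn grasp. First I'll measure the fixture from this picture.

Run:
```python
from h import *
w=load('w1'); im=w['pixels'].astype(np.uint8); hsv=cv2.cvtColor(im,cv2.COLOR_RGB2HSV); lab=cv2.cvtColor(im,cv2.COLOR_RGB2LAB).astype(int)
print([ (p,lab[p[1],p[0]].tolist()) for p in [(130,240),(200,150),(65,105),(130,80),(260,100),(15,150),(80,200)]])
m=((lab[...,1]-lab[...,2]*1.0)>-0).astype(np.uint8)
# plate mask: pinkish a>b
d=lab[...,1]-lab[...,2]; print('d',[d[p[1],p[0]] for p in [(130,240),(200,150),(65,105),(130,80),(260,100),(15,150),(80,200)]])
np.save('pics/d.npy',d)
cv2.imwrite('pics/dmap.png',cv2.resize(np.clip(128+d*8,0,255).astype(np.uint8)[0:300,0:270],None,fx=2.2,fy=2))
for nm,uv,z in [('bolts',[[161,43],[231,223],[98,263]],.014),('corners',[[15,95],[172,30],[242,227],[95,270]],.012),('rib',[[138,195],[160,242]],.015),('short',[[64,107]],.015),('pivot',[[115,174]],.041),('knobtop',[[19,215]],.085)]:
    print(nm,onz(w,uv,z).round(4)[:,:2].tolist())
```

```text
[((130, 240), [161, 131, 127]), ((200, 150), [160, 129, 128]), ((65, 105), [159, 130, 127]), ((130, 80), [155, 130, 128]), ((260, 100), [156, 126, 132]), ((15, 150), [147, 126, 132]), ((80, 200), [162, 129, 128])]
d [np.int64(4), np.int64(1), np.int64(3), np.int64(2), np.int64(-6), np.int64(-6), np.int64(1)]
bolts [[0.6572, -0.0537], [0.4747, -0.0698], [0.4613, 0.0893]]
corners [[0.6558, 0.1091], [0.6655, -0.0663], [0.4671, -0.0792], [0.4528, 0.098]]
rib [[0.5258, 0.015], [0.471, 0.0097]]
short [[0.629, 0.0588]]
pivot [[0.5556, 0.0171]]
knobtop [[0.5483, 0.094]]
```

Call:
jog_arm --motion '[{"x": 0,"y": 0,"z": 0,"spin": -10,"fingers": -1},{"x": 0,"y": -60,"z": 0,"spin": -20,"fingers": -1},{"x": 0,"y": -120,"z": 0,"spin": -30,"fingers": -1},{"x": 0,"y": -180,"z": 0,"spin": -40,"fingers": -1},{"x": 0,"y": -240,"z": 0,"spin": -50,"fingers": -1},{"x": 0,"y": -300,"z": 0,"spin": -60,"fingers": -1},{"x": 0,"y": -340,"z": 0,"spin": -70,"fingers": -1},{"x": 0,"y": -340,"z": 0,"spin": -80,"fingers": -1}]'

```text
clock: 3.2
eef_pos: [0.6062, 0.2198, 0.218]
tool_rot: [0.836, 0.547, 0.023, -0.024]
ft_force: [-0.2, -0.0, -0.7]
grip_width: 0.085
grasp_force: 0.0
```

```bash
python3 -c "
from h import *
o=readout.get_obs();print(o['clock'],o['joint_pos'],o['eef_pos'],o['tool_rot'],Rn.from_quat(o['tool_rot']).as_matrix().round(3))"
```

```text
3.2 [0.32053936 0.51494589 0.37203051 1.39564189 0.05808335 2.30447056] [0.60615138 0.21979898 0.21802213] [ 0.83638512  0.5471356   0.02299364 -0.02395522] [[ 0.4    0.916  0.012]
 [ 0.914 -0.4    0.065]
 [ 0.065 -0.015 -0.998]]
```

Call:
jog_arm --motion '[{"x": 34,"y": 0,"z": 30,"spin": -10,"fingers": -1},{"x": 68,"y": -6,"z": 50,"spin": -20,"fingers": -1},{"x": 68,"y": -6,"z": 50,"spin": -31,"fingers": -1},{"x": 68,"y": -6,"z": 50,"spin": -42,"fingers": -1},{"x": 68,"y": -6,"z": 50,"spin": -53,"fingers": -1},{"x": 68,"y": -6,"z": 50,"spin": -64,"fingers": -1},{"x": 68,"y": -6,"z": 50,"spin": -75,"fingers": -1},{"x": 68,"y": -6,"z": 50,"spin": -85,"fingers": -1}]'

```text
clock: 4.2
eef_pos: [0.629, 0.2836, 0.1729]
tool_rot: [0.254, 0.967, 0.033, -0.002]
ft_force: [-0.1, -1.2, 0.5]
grip_width: 0.0854
grasp_force: 0.0
```

```bash
python3 -c "
from h import *
w=snap('wrist','w2')
o=readout.get_obs();print(o['clock'],o['joint_pos'],o['eef_pos'],Rn.from_quat(o['tool_rot']).as_matrix().round(3))
g=cv2.cvtColor(w['pixels'],cv2.COLOR_RGB2GRAY)
p=proj(w,[.63,.284,.022])[0];print(p)
m=(g<85).astype(np.uint8)
n,l,s,c=cv2.connectedComponentsWithStats(m)
for i in range(1,n):
  if s[i,4]>150: print(s[i],c[i])
"
```

```text
4.25 [0.39951405 0.62565479 0.44241775 1.35139512 0.05473232 0.91012934] [0.62904101 0.28361624 0.17292577] [[-0.873  0.487  0.012]
 [ 0.487  0.871  0.064]
 [ 0.021  0.062 -0.998]]
[239.14277717 181.81485046]
[ 257    0   84   38 1988] [289.36971831  15.21076459]
[ 441    0   71   64 3281] [483.58854008  26.93264249]
[424  63  29  31 285] [438.43157895  79.81403509]
[215  65  33  42 466] [229.4248927  88.7360515]
[416 125  96 100 734] [475.70572207 165.6866485 ]
[ 220  169   45   38 1406] [242.15078236 185.27382646]
[  0 208  15  23 219] [  5.14155251 217.31050228]
[    0   233   512   151 37588] [254.17114505 332.24773864]
[390 235  38  29 384] [409.09114583 247.53645833]
[417 256  14  43 524] [423.59923664 276.46374046]
```

View pics/w2.png

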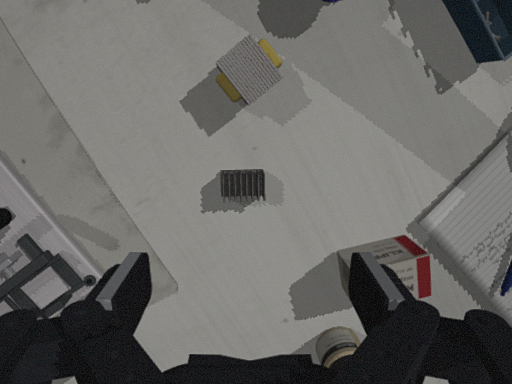

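The wrist view shows the heat sink at (220–265, 169–203), already close to square with the image and so with the gripper axes. The transformer is at (250,70), well away from it.

```bash
python3 -c "
from h import *
w=load('w2');o=readout.get_obs();T=Rn.from_quat(o['tool_rot'])
g=cv2.cvtColor(w['pixels'],cv2.COLOR_RGB2GRAY)
print(g[164:208:2,214:272:3])
f=lambda uv,z:(T.inv().apply(onz(w,uv,z)-o['eef_pos'])*1000).round(1)
print('z0 row169',f([[220,169],[265,169]],0)); print('top row200',f([[221,200],[265,200]],.022)); print('top row170', f([[221,170],[265,170]],.022))
print('z height of tcp shift to grasp at z=.012:', (o['eef_pos'][2]-(.012))*1000, bot.tcp_to_grasp)
"
```

```text
[[138 139 140 139 142 141 139 140 141 140 136 137 135 132 135 142 135 139
  140 142]
 [143 141 140 140 143 139 140 139 143 141 140 137 136 138 134 136 137 136
  139 142]
 [140 137 142 142 141 144 145 140 141 145 141 141 137 137 138 138 140 141
  139 139]
 [140 140 104  68  56  53  64  62  64  69  71  64  62  72  52  62  55 140
  139 137]
 [143 139  73  49  58  58  65  65  42  67  69  48  50  62  39  41  31 123
  125 141]
 [140  93  70  48  41  59  39  46  39  50  40  45  39  45  35  40  29 121
  119 123]
 [142  97  71  63  42  63  46  59  39  55  37  56  35  47  31  41  38 119
  125 121]
 [109  98  69  61  44  68  42  65  35  60  32  53  36  58  22  45  28 121
  122 121]
 [ 93  92  76  79  35  58  39  63  40  59  38  60  38  56  31  45  28 122
  122 122]
 [ 95  95  77  76  41  77  44  61  38  65  39  62  37  50  33  57  30 120
  122 121]
 [100 100  73  68  39  78  38  65  42  67  33  64  40  56  37  54  28 119
  123 124]
 [ 93  98  85  69  39  71  41  73  42  60  39  57  40  53  37  55  31 120
  125 126]
 [ 95  94  84  64  38  67  39  76  38  61  38  65  38  54  32  50  36 121
  122 
[... 299 characters left out ...]
69  75  74  81  74  64  78  79  94
  124 124]
 [ 94  97  95  73  99  72  80  77  81  69  82  67  81  74  77  83 125  94
  126 121]
 [ 97  99  94  74  96  76  84  72  80  66  84  69  78  67 124 106 124  94
  122 124]
 [ 95  91  96  82  92  82  97 101  78  77  75  81  77 125 125 124 124 125
  126 120]
 [ 95  94  96  96  95  94  96  97  95  80  81  82 120 126 128 124 138 126
  142 122]
 [ 97  99  95  96  98  98  97  98  97  95  77 136 143 142 128 128 142 141
  140 141]]
z0 row169 [[  3.1 -27.  171.7]
 [  2.3  15.2 174.3]]
top row200 [[-20.2 -25.  149.3]
 [-21.1  14.4 151.7]]
top row170 [[  7.1 -24.2 149.9]
 [  6.4  14.2 152.3]]
z height of tcp shift to grasp at z=.012: 160.92577132186267 0.0187
```

Call:
jog_arm --motion '[{"x": -8.5,"y": -5.5,"z": 50,"spin": 0,"fingers": -1},{"x": -8.5,"y": -5.5,"z": 100,"spin": 0,"fingers": -1},{"x": -8.5,"y": -5.5,"z": 140,"spin": 0,"fingers": -1},{"x": -8.5,"y": -5.5,"z": 160,"spin": 0,"fingers": -1},{"x": -8.5,"y": -5.5,"z": 167,"spin": 0,"fingers": -1},{"x": -8.5,"y": -5.5,"z": 167,"spin": 0,"fingers": -1},{"x": -8.5,"y": -5.5,"z": 167,"spin": 0,"fingers": 0},{"x": -8.5,"y": -5.5,"z": 167,"spin": 0,"fingers": 1}]'

```text
clock: 5.25
eef_pos: [0.6372, 0.2857, 0.0072]
tool_rot: [0.257, 0.966, 0.034, -0.001]
ft_force: [0.1, 0.3, -1.0]
grip_width: 0.0517
grasp_force: 0.0
```

Call:
jog_arm --motion '[{"x": 0,"y": 0,"z": 0,"spin": 0,"fingers": 1},{"x": 0,"y": 0,"z": 0,"spin": 0,"fingers": 1},{"x": 0,"y": 0,"z": 0,"spin": 0,"fingers": 1}]'

```text
clock: 5.62
eef_pos: [0.6373, 0.2857, 0.0073]
tool_rot: [0.257, 0.966, 0.034, -0.001]
ft_force: [-0.1, -0.3, 5.5]
grip_width: 0.0369
grasp_force: 60.6
```

Call:
jog_arm --motion '[{"x": 0,"y": 0,"z": -20,"spin": 0,"fingers": 1},{"x": 0,"y": 0,"z": -60,"spin": 0,"fingers": 1},{"x": 0,"y": 0,"z": -100,"spin": 0,"fingers": 1},{"x": 0,"y": 0,"z": -100,"spin": 0,"fingers": 1}]'

```text
clock: 6.12
eef_pos: [0.6378, 0.2797, 0.1114]
tool_rot: [0.257, 0.966, 0.036, 0.001]
ft_force: [0.6, 0.6, -0.1]
grip_width: 0.0371
grasp_force: 60.0
```

```bash
python3 -c "
from h import *
w=snap('wrist','w3');snap('side','d3')
o=readout.get_obs();print(o['clock'],o['joint_pos'],o['eef_pos'],o['grip_width'],Rn.from_quat(o['tool_rot']).as_matrix().round(3))
a=cv2.imread('pics/w3.png')[120:384,90:420];a=cv2.resize(a,None,fx=1.5,fy=1.5,interpolation=cv2.INTER_CUBIC)
c=load('d3');p=proj(c,o['eef_pos'])[0].astype(int);print(p)
b=cv2.imread('pics/d3.png')[p[1]-40:p[1]+40,p[0]-50:p[0]+50];b=cv2.resize(b,(300,a.shape[0]),interpolation=cv2.INTER_CUBIC)
cv2.imwrite('pics/v3.png',np.hstack([a,b]))
"
```

```text
6.225 [0.38960202 0.66686408 0.34083734 1.20777819 0.05496293 0.91086605] [0.63512607 0.2787998  0.10637337] 0.03690298712456781 [[-0.868  0.497  0.013]
 [ 0.496  0.866  0.065]
 [ 0.021  0.063 -0.998]]
[269 151]
```

View pics/v3.png

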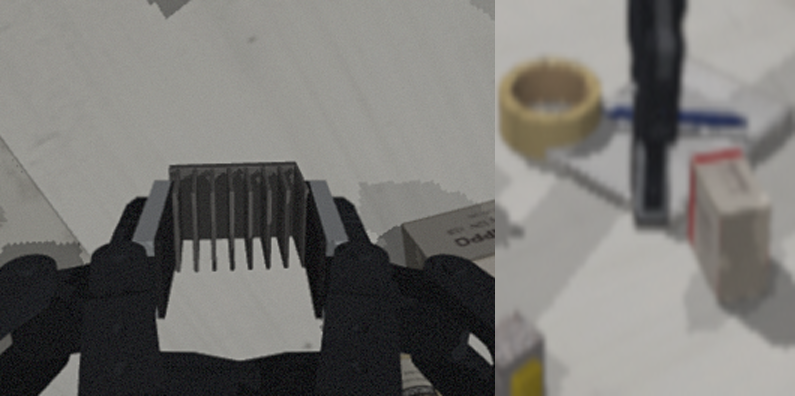

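The heat sink is held between the pads. In the crop its base edge runs from (170,165) to (297,165), and it sits level although the tool leans about 3.7°. I'll carry it to a hover 50 mm past the nest, so the camera looks straight down on the nest.

Call:
jog_arm --motion '[{"x": -20,"y": -20,"z": -33,"spin": -5,"fingers": 1},{"x": -50,"y": -55,"z": -33,"spin": -14,"fingers": 1},{"x": -85,"y": -95,"z": -33,"spin": -23,"fingers": 1},{"x": -115,"y": -130,"z": -33,"spin": -30,"fingers": 1},{"x": -133,"y": -152,"z": -33,"spin": -34.5,"fingers": 1},{"x": -143,"y": -162,"z": -33,"spin": -34.5,"fingers": 1},{"x": -143,"y": -162,"z": -33,"spin": -34.5,"fingers": 1},{"x": -143,"y": -162,"z": -33,"spin": -34.5,"fingers": 1}]'

```text
clock: 7.22
eef_pos: [0.6779, 0.0669, 0.1248]
tool_rot: [-0.041, 0.999, 0.032, 0.007]
ft_force: [-0.2, 0.3, -1.2]
grip_width: 0.0368
grasp_force: 60.0
```

```bash
python3 -c "
from h import *
w=snap('wrist','w4')
o=readout.get_obs();print(o['clock'],o['joint_pos'],o['eef_pos'],o['grip_width'],Rn.from_quat(o['tool_rot']).as_matrix().round(3).tolist(),w['K'].round(1).tolist())
cv2.imwrite('pics/v4.png',cv2.resize(cv2.imread('pics/w4.png'),(800,600),interpolation=cv2.INTER_CUBIC))
"
```

```text
7.275 [ 0.0702095   0.64683132  0.35462181  1.2623123   0.06393519 -0.01276812] [0.67794833 0.06711578 0.12503655] 0.03713916068548006 [[-0.996, -0.084, 0.012], [-0.083, 0.994, 0.065], [-0.017, 0.064, -0.998]] [[343.3, 0.0, 249.6], [0.0, 343.3, 193.5], [0.0, 0.0, 1.0]]
```

View pics/v4.png

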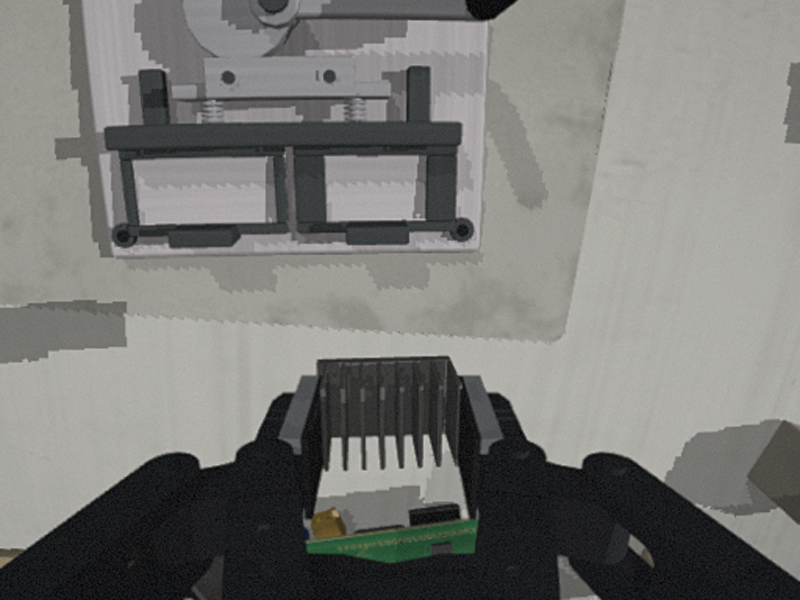

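The wrist view (800-wide) shows the short nest at right. Its pocket lies between lips at columns 326 and 427, with the back-stop lip at row 221 and the bar edge at row 150. The held base's front edge runs (318..449, 357).

Run:
```python
from h import *
w=load('w4');o=readout.get_obs();T=Rn.from_quat(o['tool_rot']);e=o['eef_pos'];k=.64
P=lambda uv,z:onz(w,np.array(uv)*k,z)
mm=lambda p:((p)*1000).round(1).tolist()
pl=P([[115,258],[480,249]],.012);d=pl[1]-pl[0];print('plate edge len',np.linalg.norm(d)*1000,'yaw',np.arctan2(-d[0],d[1]))
b=P([[106,128],[461,123]],.034);d=b[1]-b[0];print('bar len',np.linalg.norm(d)*1000,'yaw',np.arctan2(-d[0],d[1]))
bo=P([[124,236],[461,229]],.014);d=bo[1]-bo[0];print('bolts',mm(bo),np.arctan2(-d[0],d[1]))
l=P([[325,190],[427,188],[376,222]],.019);print('lips',mm(l),'pocket width',np.linalg.norm(l[1]-l[0])*1000)
yaw=.085; fx=np.array([np.cos(yaw),np.sin(yaw)]);fy=np.array([-fx[1],fx[0]])
y=((l[0]+l[1])[:2]/2)@fy; x=l[2][:2]@fx-.015
seat=fx*x+fy*y; print('seat',mm(seat))
for z in (e[2]-.007,):
    h=P([[318,357],[449,357]],z);print('base edge',mm(h),'len',np.linalg.norm(h[1]-h[0])*1000)
    d=h[1]-h[0];print('hs yaw',np.arctan2(-d[0],d[1]))
    c=h.mean(0)[:2]+.0125*fx; print('hs centre',mm(c),'tcp',mm(e))
    dw=np.r_[seat-c, 0]; print('world shift',mm(dw))
    for dz in (-.05,-.09,-.103): print(dz,'tool',totool(np.r_[seat-c,dz],o).round(1))
```

```text
plate edge len 176.59324737373723 yaw 0.09016548870849832
bar len 147.1598763383343 yaw 0.08387396473343947
bolts [[657.3, -53.0, 14.0], [643.4, 106.0, 14.0]] 0.08701810689986055
lips [[629.4, 40.8, 19.0], [625.0, 86.9, 19.0], [642.3, 64.9, 19.0]] pocket width 46.38282106918183
seat [627.3, 63.9]
base edge [[667.8, 45.6, 118.0], [665.7, 84.8, 118.0]] len 39.31747112614051
hs yaw 0.054553229243310776
hs centre [679.2, 66.3] tcp [677.9, 67.1, 125.0]
world shift [-51.9, -2.4, 0.0]
-0.05 tool [52.8 -1.2 49.1]
-0.09 tool [53.4 -3.8 89. ]
-0.103 tool [ 53.7  -4.6 102. ]
```

Call:
jog_arm --motion '[{"x": 25,"y": 0,"z": 20,"spin": -1,"fingers": 1},{"x": 50,"y": -1,"z": 40,"spin": -2,"fingers": 1},{"x": 53,"y": -2,"z": 60,"spin": -2,"fingers": 1},{"x": 53.3,"y": -3,"z": 77,"spin": -2,"fingers": 1},{"x": 53.5,"y": -3.7,"z": 88,"spin": -2,"fingers": 1},{"x": 53.5,"y": -4.2,"z": 95,"spin": -2,"fingers": 1},{"x": 53.5,"y": -4.4,"z": 98,"spin": -2,"fingers": 1},{"x": 53.5,"y": -4.4,"z": 98,"spin": -2,"fingers": 1}]'

```text
clock: 8.28
eef_pos: [0.6268, 0.063, 0.0263]
tool_rot: [-0.058, 0.998, 0.032, 0.008]
ft_force: [0.4, -0.2, -1.0]
grip_width: 0.037
grasp_force: 60.0
```

```bash
python3 -c "
from h import *
w=snap('wrist','w5');c=snap('scene','s5');
o=readout.get_obs();print(o['clock'],o['eef_pos'],o['ft_force'])
a=cv2.imread('pics/w5.png')[150:330,130:400];a=cv2.resize(a,(800,533))
cv2.imwrite('pics/v5.png',a)
"
```

```text
8.375 [0.62701687 0.06303748 0.02673429] [ 0.45829158  0.59670927 -0.2280438 ]
```

View pics/v5.png

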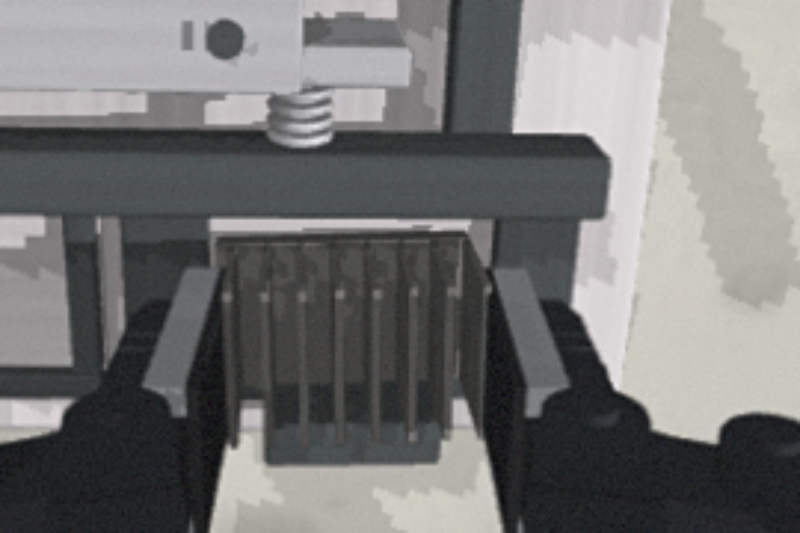

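The base edge (218..465) lies inside the pocket (210..490), about 1.5 mm towards −y. I'll nudge it, lower it and release.

Call:
jog_arm --motion '[{"x": 0,"y": 1,"z": 2,"spin": 0,"fingers": 1},{"x": 0,"y": 1,"z": 4,"spin": 0,"fingers": 1},{"x": 0,"y": 1,"z": 4,"spin": 0,"fingers": 1},{"x": 0,"y": 1,"z": 4,"spin": 0,"fingers": -0.2},{"x": 0,"y": 1,"z": 4,"spin": 0,"fingers": -0.5},{"x": 0,"y": 1,"z": 4,"spin": 0,"fingers": -0.5}]'

```text
clock: 9.12
eef_pos: [0.6264, 0.0643, 0.0222]
tool_rot: [-0.058, 0.998, 0.032, 0.008]
ft_force: [-0.4, 0.3, 0.8]
grip_width: 0.0643
grasp_force: 0.0
```

Call:
jog_arm --motion '[{"x": 0,"y": 0,"z": -20,"spin": 0,"fingers": -0.5},{"x": 0,"y": 0,"z": -50,"spin": 0,"fingers": -0.5},{"x": 0,"y": 0,"z": -100,"spin": 0,"fingers": -0.5},{"x": -25,"y": 0,"z": -120,"spin": 0,"fingers": -0.5},{"x": -50,"y": 0,"z": -120,"spin": 0,"fingers": -0.5},{"x": -50,"y": 0,"z": -120,"spin": 0,"fingers": -0.5}]'

```text
clock: 9.88
eef_pos: [0.6758, 0.0625, 0.1428]
tool_rot: [-0.058, 0.998, 0.032, 0.009]
ft_force: [-0.3, 0.5, -0.9]
grip_width: 0.0638
grasp_force: 0.0
```

```bash
python3 -c "
from h import *
w=snap('wrist','w6')
o=readout.get_obs();print(o['clock'],o['joint_pos'],o['eef_pos'],o['ft_force'],Rn.from_quat(o['tool_rot']).as_matrix().round(3).tolist())
cv2.imwrite('pics/v6.png',cv2.resize(cv2.imread('pics/w6.png')[0:300,20:420],(800,600),interpolation=cv2.INTER_CUBIC))
"
```

```text
9.925 [ 0.06379325  0.62977937  0.36982667  1.29569554  0.06358867 -0.05266138] [0.67436217 0.06240367 0.14225166] [-0.77441856 -0.71844448 -0.69020482] [[-0.993, -0.117, 0.011], [-0.116, 0.991, 0.064], [-0.018, 0.063, -0.998]]
```

View pics/v6.png

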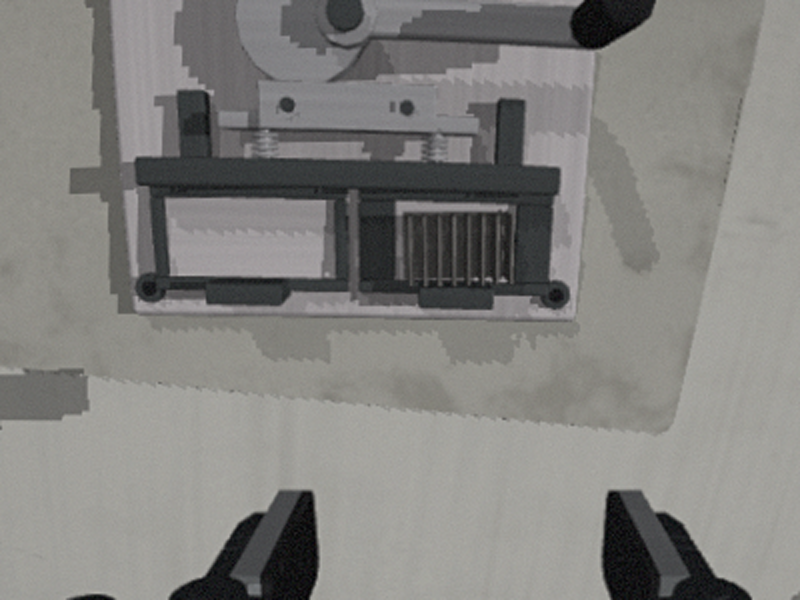

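The heat sink stands flat and free in the short nest: its top spans 402–513 and lies inside the pocket. From here I go by numbers only. Next I'll move above the knob at about (0.549, 0.097), turning so the fingers close along the tangent of the lever's swing.

Call:
jog_arm --motion '[{"x": 20,"y": 8,"z": 0,"spin": 10.5,"fingers": -0.5},{"x": 50,"y": 20,"z": 0,"spin": 21,"fingers": -0.5},{"x": 80,"y": 32,"z": 5,"spin": 31.5,"fingers": -0.5},{"x": 105,"y": 42,"z": 15,"spin": 42,"fingers": -0.5},{"x": 121.5,"y": 47.5,"z": 27,"spin": 52.5,"fingers": -0.5},{"x": 121.5,"y": 47.5,"z": 27,"spin": 63,"fingers": -0.5},{"x": 121.5,"y": 47.5,"z": 27,"spin": 73.5,"fingers": -0.5},{"x": 121.5,"y": 47.5,"z": 27,"spin": 84,"fingers": -0.5}]'

```text
clock: 10.92
eef_pos: [0.5469, 0.0969, 0.1161]
tool_rot: [0.627, 0.779, 0.028, -0.016]
ft_force: [-0.3, 0.2, 0.1]
grip_width: 0.0644
grasp_force: 0.0
```

Run:
```python
from h import *
w=snap('wrist','w7');s=snap('scene','s7');c=snap('side','d7')
o=readout.get_obs();print(o['clock'],o['joint_pos'],o['eef_pos'],Rn.from_quat(o['tool_rot']).as_matrix().round(3).tolist())
print('tool shift',totool(np.array([.5488,.0975,.050])-o['eef_pos'],o))
# knob in the start pictures (black blob), top end
for f in ('d0','s0','w7'):
    q=load(f);g=cv2.cvtColor(q['pixels'],cv2.COLOR_RGB2GRAY);m=(g<40).astype(np.uint8)
    pr=proj(q,[[.5486,.0965,.085],[.5486,.0965,.043]])
    n,l,st,ce=cv2.connectedComponentsWithStats(m)
    for i in range(1,n):
        if st[i,4]>40 and np.abs(ce[i]-pr.mean(0)).max()<25: print(f,'blob',st[i],ce[i].round(1))
    print(f,'pred',pr.round(1).tolist())
```

```text
11.075 [ 0.14137413  0.40932743 -0.06812976  1.07357225  0.06214609  1.48821999] [0.54742835 0.09695112 0.11626107] [[-0.223, 0.975, 0.011], [0.973, 0.222, 0.064], [0.06, 0.025, -0.998]]
tool shift [-3.76421559 -0.18577952 66.17030216]
d0 blob [285 209   6  21 111] [287.7 219. ]
d0 pred [[288.5, 209.5], [287.3, 228.9]]
s0 blob [269 159   5  14  45] [271.2 165.6]
s0 pred [[271.4, 159.6], [270.8, 172.7]]
w7 blob [239 203  26  43 932] [250.8 224.2]
w7 pred [[250.4, 236.6], [248.8, 214.4]]
```

Call:
jog_arm --motion '[{"x": -2,"y": 0,"z": 20,"spin": 8,"fingers": -0.5},{"x": -3.5,"y": 0,"z": 50,"spin": 8,"fingers": -0.5},{"x": -4,"y": 0,"z": 66,"spin": 8,"fingers": -0.5},{"x": -4,"y": 0,"z": 66,"spin": 8,"fingers": -0.5},{"x": -4,"y": 0,"z": 66,"spin": 8,"fingers": 1},{"x": -4,"y": 0,"z": 66,"spin": 8,"fingers": 1},{"x": -4,"y": 0,"z": 66,"spin": 8,"fingers": 1},{"x": -4,"y": 0,"z": 66,"spin": 8,"fingers": 1}]'

```text
clock: 12.08
eef_pos: [0.5493, 0.0976, 0.0517]
tool_rot: [0.677, 0.735, 0.027, -0.018]
ft_force: [-3.8, -0.2, 7.2]
grip_width: 0.0146
grasp_force: 58.3
```

Run:
```python
from h import *
o=readout.get_obs();R=Rn.from_quat(o['tool_rot']).as_matrix();print(o['clock'],o['joint_pos'],o['eef_pos'],R.round(3).tolist(),o['ft_force'],o['grip_width'],o['grasp_force'])
g=o['eef_pos']-R[:,2]*.0187
print('grasp pt',g)
piv=np.array([.5558,.0178]);yaw=.087
off=np.array([-.0002,-.0013])  # grasp - tcp (xy), constant since spin keeps tool z
g0=o['eef_pos'][:2]+off; r=g0-piv; print('r',np.hypot(*r),'angle from fixture y',np.arctan2(r[1],r[0])-np.pi/2-yaw)
for a in range(9,100,9):
    th=np.radians(a);C=np.array([[np.cos(th),-np.sin(th)],[np.sin(th),np.cos(th)]])
    d=np.r_[C@r-r,0]; print(a,(R.T@d*1000).round(1))
```

```text
12.075 [ 0.14168008  0.47922639 -0.14560637  0.92612153  0.06266203  1.63081299] [0.54933887 0.09755321 0.05174045] [[-0.083, 0.997, 0.011], [0.995, 0.082, 0.065], [0.064, 0.016, -0.998]] [-3.77746487 -0.17573161  7.23448172] 0.014552338387511805 58.346105217933655
grasp pt [0.54913764 0.09634164 0.07040008]
r 0.07873548142061944 angle from fixture y -0.002297391339087157
9 [ -1.  -12.3  -0.3]
18 [ -3.9 -24.3  -0.6]
27 [ -8.6 -35.7  -1.1]
36 [-15.1 -46.2  -1.7]
45 [-23.1 -55.6  -2.4]
54 [-32.5 -63.6  -3.1]
63 [-43.  -70.   -3.9]
72 [-54.4 -74.7  -4.7]
81 [-66.4 -77.6  -5.5]
90 [-78.7 -78.5  -6.3]
99 [-91.  -77.5  -7.1]
```

Call:
jog_arm --motion '[{"x": -0.4,"y": -7.8,"z": -0.2,"spin": -5.6,"fingers": 1},{"x": -1.5,"y": -15.6,"z": -0.4,"spin": -11.2,"fingers": 1},{"x": -3.5,"y": -23.3,"z": -0.6,"spin": -16.9,"fingers": 1},{"x": -6.1,"y": -30.6,"z": -0.9,"spin": -22.5,"fingers": 1},{"x": -9.4,"y": -37.7,"z": -1.2,"spin": -28.1,"fingers": 1},{"x": -13.5,"y": -44.4,"z": -1.5,"spin": -33.8,"fingers": 1},{"x": -18.2,"y": -50.8,"z": -2.0,"spin": -39.4,"fingers": 1},{"x": -23.4,"y": -56.6,"z": -2.4,"spin": -45,"fingers": 1}]'

```text
clock: 13.08
eef_pos: [0.4952, 0.0698, 0.0518]
tool_rot: [0.343, 0.939, 0.033, -0.006]
ft_force: [-0.6, 3.4, 8.2]
grip_width: 0.0145
grasp_force: 71.1
```

Run:
```python
from h import *
o=readout.get_obs();R=Rn.from_quat(o['tool_rot']).as_matrix();print(o['clock'],o['eef_pos'],R.round(3).tolist(),o['ft_force'],o['grip_width'],o['grasp_force'])
g=o['eef_pos'][:2]+[-.0002,-.0013]
piv=np.array([.5559,.0168]);r=g-piv;print('r',np.hypot(*r),'lever',np.degrees(np.arctan2(r[1],r[0])-np.pi/2-.087), 'tool',np.degrees(np.arctan2(R[1,0],R[0,0]))-95)
```

```text
13.075 [0.49523185 0.06984963 0.05175437] [[-0.765, 0.644, 0.012], [0.643, 0.763, 0.065], [0.033, 0.057, -0.998]] [-0.63033583  3.3782058   8.22800296] 0.01452679420509498 71.0701060295105
r 0.0798934072926111 lever 44.64433457986158 tool 44.95090357382068
```

Call:
jog_arm --motion '[{"x": -0.4,"y": -7.8,"z": -0.4,"spin": -5.6,"fingers": 1},{"x": -1.5,"y": -15.6,"z": -0.9,"spin": -11.2,"fingers": 1},{"x": -3.5,"y": -23.3,"z": -1.3,"spin": -16.9,"fingers": 1},{"x": -6.1,"y": -30.6,"z": -1.8,"spin": -22.5,"fingers": 1},{"x": -9.4,"y": -37.7,"z": -2.3,"spin": -28.1,"fingers": 1},{"x": -13.5,"y": -44.4,"z": -2.9,"spin": -33.8,"fingers": 1},{"x": -18.2,"y": -50.8,"z": -3.5,"spin": -39.4,"fingers": 1},{"x": -23.5,"y": -56.8,"z": -4.1,"spin": -45.2,"fingers": 1}]'

```text
clock: 14.08
eef_pos: [0.4784, 0.011, 0.0513]
tool_rot: [-0.045, 0.998, 0.032, 0.009]
ft_force: [4.3, 4.6, -2.9]
grip_width: 0.0144
grasp_force: 72.5
```

Call:
jog_arm --motion '[{"x": 0,"y": 0,"z": 0,"spin": 0,"fingers": 1},{"x": 0,"y": 0,"z": 0,"spin": 0,"fingers": 1},{"x": 0,"y": 0,"z": 0,"spin": 0,"fingers": 1},{"x": 0,"y": 0,"z": 0,"spin": 0,"fingers": 1}]'

```text
clock: 14.58
eef_pos: [0.4784, 0.0106, 0.0512]
tool_rot: [-0.043, 0.999, 0.031, 0.009]
ft_force: [5.0, 0.6, 2.3]
grip_width: 0.0146
grasp_force: 72.7
```

Run:
```python
from h import *
w=snap('wrist','w8');s=snap('scene','s8');c=snap('side','d8')
o=readout.get_obs();R=Rn.from_quat(o['tool_rot']).as_matrix();print(o['clock'],o['eef_pos'],o['ft_force'],o['grip_width'],o['grasp_force'])
g=o['eef_pos'][:2]+[-.0002,-.0013]
piv=np.array([.5559,.0168]);r=g-piv;print('r',np.hypot(*r),'lever',np.degrees(np.arctan2(r[1],r[0]))%360-95, 'tool',np.degrees(np.arctan2(R[1,0],R[0,0]))%360-95)
# rib line from first wrist view gives an independent peak direction: compare knob with rib
for q,f in((load('w1'),[[138,195],[160,242]]),):
    p=onz(q,f,.015)[:,:2];d=p[0]-p[1];print('rib yaw',np.degrees(np.arctan2(d[1],d[0])),'knob off rib line mm',np.cross(d/np.hypot(*d),g-p[1])*1000)
# heat sink position: bar/heat sink in scene before vs after
a=load('s7')['pixels'].astype(int);b=s['pixels'].astype(int)
print('heat sink px pred',proj(s,[.6273,.0639,.037]).round(0))
```

```text
14.725 [0.47838115 0.01057147 0.05121661] [4.99138953 0.72660771 1.4580128 ] 0.014310761624961046 72.80549168586731
r 0.07808264176929193 lever 90.53291032326268 tool 89.85254793140908
rib yaw 5.5649791250962 knob off rib line mm -1.0974545794687371
heat sink px pred [[250. 157.]]<stdin>:8: DeprecationWarning: Arrays of 2-dimensional vectors are deprecated. Use arrays of 3-dimensional vectors instead. (deprecated in NumPy 2.0)
```

Run:
```python
from h import *
yaw=.087;fx=np.array([np.cos(yaw),np.sin(yaw)]);fy=np.array([-fx[1],fx[0]])
for f in('s0','s8','d0','d8'):
    q=load(f);g=cv2.cvtColor(q['pixels'],cv2.COLOR_RGB2GRAY)
    out=[]
    for dx in range(-24,20,4):   # profile along fixture x over the nest middle at fin-top height
        row=[]
        for dy in (-16,-8,0,8,16):
            P=np.r_[np.array([.6273,.0639])+fx*dx/1e3+fy*dy/1e3,.037]
            u,v=proj(q,P)[0]; row.append(int(cv2.getRectSubPix(g,(1,1),(float(u),float(v)))[0,0]))
        out.append(row)
    print(f,out)
```

```text
s0 [[63, 60, 68, 77, 79], [60, 61, 105, 131, 133], [61, 62, 129, 155, 156], [60, 60, 138, 164, 164], [61, 64, 147, 176, 174], [58, 63, 147, 176, 176], [59, 64, 138, 171, 175], [60, 60, 108, 117, 111], [87, 59, 50, 51, 47], [140, 75, 44, 43, 49], [144, 76, 56, 56, 67]]
s8 [[99, 96, 93, 66, 47], [59, 64, 58, 54, 55], [58, 58, 57, 58, 58], [61, 60, 69, 66, 61], [72, 75, 85, 76, 74], [71, 79, 83, 80, 82], [79, 76, 77, 82, 84], [75, 80, 79, 88, 79], [83, 76, 78, 86, 81], [105, 86, 74, 67, 71], [133, 85, 64, 64, 72]]
d0 [[110, 104, 75, 62, 74], [157, 154, 100, 58, 81], [167, 168, 112, 59, 76], [159, 161, 115, 59, 68], [103, 100, 104, 61, 60], [56, 54, 78, 75, 64], [46, 46, 72, 116, 101], [43, 41, 50, 129, 126], [43, 43, 43, 112, 130], [50, 53, 53, 86, 130], [73, 74, 73, 88, 126]]
d8 [[105, 52, 54, 55, 61], [78, 67, 58, 61, 62], [61, 62, 61, 62, 66], [58, 56, 57, 58, 63], [59, 60, 59, 59, 60], [66, 64, 62, 61, 65], [66, 67, 62, 63, 69], [70, 70, 62, 62, 76], [71, 66, 65, 64, 78], [71, 67, 68, 81, 94], [88, 84, 83, 98, 126]]
```

The bar's dark band now butts against the heat sink, whose fins cover the nest evenly from about −10 to +14 mm. The knob is held within about 1° of the peak, so I'm handing the job in.

```bash
python3 -c "
from workcell import bot
print(bot.job_done())"
```

```text
the job is handed in; nothing more can be done
None
```

The heat sink is flat in the short nest and released, and the gripper is holding the cam lever by its knob at about 90° (highest lift), with the clamp bar against the heat sink; the job was handed in at about 15 s, but no verdict came back and clamp force and final lever angle were only inferred from arm pose and pictures.

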